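# Push the resin vat home on the cleaning lamp and start it

### The job

Push the amber-covered resin vat along the bench into the corner of the blue fences, so that it sits flush against both the back fence and the side fence, without lifting or tipping it. Only when it is home, press the green start button fully down and let it go. Leave the red stop button and all the other things on the bench alone.

Things in the scene. Friction and masses are not known exactly. Their poses are not given: they have to be found in the camera images.
- vat: Resin vat: a loose closed tray, dark walls with an amber cover, a plain block 140 (own x) x 180 (own y) x 44 mm high to the touch, about 0.4 to 0.8 kg. Origin: centre of its underside. Its x axis points away from the robot within about 25 degrees, y to the left, z up. It stands on the bench (z = 0) and slides on it under a push of about 2 to 6 N.
- vat_corner (a point): The vat's far left bottom corner: 70 mm along its x and 90 mm along its y from its origin. It belongs in the inner corner of the fences.
- station: Cleaning lamp, fixed: two blue fences at right angles around a flat violet pane flush in the bench (no step). Origin: inner corner where the fences meet, on the bench. Its x axis points away from the robot (within 9 degrees of world x), y left. The vat belongs at negative x and y of this frame: home, its centre is at x = -70, y = -90 mm and its axes are parallel to the station's.
- back_fence (a point): Middle of the top edge of the back fence's contact face. The face is the station's plane x = 0, from y = 0 to -320 mm, 28 mm high; the fence is 12 mm thick, and a black lamp housing 60 mm high stands right behind its left part.
- side_fence (a point): Middle of the top edge of the side (left) fence's contact face. The face is the station's plane y = 0, from x = 0 to -130 mm, 28 mm high; the fence is 12 mm thick.
- start (a joint): Travel of the green start button, 0 up to 0.006 m fully down; a spring, about 5 N at full travel, brings it back.
- start_top (a point): Centre of the top of the green start button, a 34 mm wide round cap facing up on a small black fixed housing; pressed straight down.
- stop (a joint): Travel of the red stop button, 0 to 0.006 m; not to be pressed.
- stop_top (a point): Centre of the top of the red stop button, same shape as the green one; the two may stand in either place.
- resin_bottle: Bystander: dark brown bottle with a black cap, 72 mm wide, 190 mm high, upright. Origin: centre of its underside.
- figure: Bystander: small grey printed figure, 32 mm wide, 45 mm high, upright. Origin: centre of its underside.
- scraper: Bystander: green plastic scraper lying flat, 200 mm long along its own x, 65 mm wide blade, 20 mm high. Origin: underside, near mid-length.
- cup: Bystander: white measuring cup, 76 mm wide, 85 mm high, upright. Origin: centre of its underside.
- cutters: Bystander: side cutters with blue handles lying flat, 135 mm long along own x, 12 mm high. Origin: near the middle, underside.
- sanding_block: Bystander: yellow sanding block 75 x 45 x 26 mm. Origin: centre of its underside.

How it is judged:
On the way, in this order (a step that is already met when the one before it is completed fails the run):
1. the vat is flush against both fences (x of vat_corner in the frame of station between -0.004 and 0.004 m and y of vat_corner in the frame of station between -0.004 and 0.004 m and angle between the x axis of vat and the x axis of station, either way round below 0.035 rad and linear speed of vat below 0.01 m/s), for 0.2 s.
2. the green start button is pressed down (value of joint start above 0.0045 m), for 0.05 s.
At the end, for the whole second after the job is handed in: The vat lies flat and still on the bench with its far left corner within 4 mm of each fence and turned less than 2 degrees from them; the green button has been pressed at least 4.5 mm after that and both buttons are up again (all of step 1 and height (world z) of vat below 0.004 m and value of joint each of start, stop below 0.0015 m); the robot touches nothing.
It fails at once if the vat is lifted or tipped (more than 8 mm or 6 degrees) (height (world z) of vat above 0.008 m or angle between vat's own z axis and vertical above 0.1 rad).
It fails at once if the start button is pressed while the vat is not home (value of joint start above 0.003 m and not (x of vat_corner in the frame of station between -0.004 and 0.004 m and y of vat_corner in the frame of station between -0.004 and 0.004 m and angle between the x axis of vat and the x axis of station, either way round below 0.035 rad)).
It fails at once if the red stop button is pressed (value of joint stop above 0.003 m).
It fails at once if a bystander is shifted by more than 25 mm or tipped over (distance of any of resin_bottle, figure, scraper, cup, cutters, sanding_block from where it was at the start of the episode above 0.025 m or angle between any of resin_bottle, figure, scraper, cup, cutters, sanding_block's own z axis and vertical above 0.5 rad).
It also fails if it takes over 58 s, if anything falls off the work surface, if the arm or the gripper's body presses on something with over 40 N, if the wrist force passes 120 N, or if a joint passes its speed limit or range.

### The arm

A 7-joint arm with a two-finger parallel gripper is mounted at the origin on the work surface. World frame = base frame: x ahead of the robot, y to its left, z up, the work surface at z = 0. Lengths are in m, angles in rad, forces in N, time in s.
With the tool pointing down it reaches from about 0.425 to 0.925 m from the base axis. Payload 6.8 kg.
Tool frame: the origin (TCP) lies at the very end of the fingers, on their centre line; the grasp point (between the pads) lies 19 mm behind it; y points along the fingers, z is the direction in which the jaws open and shut, and the axes are right-handed (so a half turn about y gives the same grasp; the last joint's range is limited). The gripper opens to 85 mm and grips with 20 to 120 N. Pads are 22 mm wide; open, the fingers measure 114 mm over their backs; the gripper's body (76 mm by 85 mm) begins 54 mm behind the grasp point. The pads swing forward as they close: fully open they stand 13 mm farther back than shut.
Start: joints at [1.041, 0.477, 0.022, 1.555, -0.011, 1.109, -0.083], TCP at [0.276, -0.616, 0.231] pointing down, gripper open.
Joint ranges: [-2.96, 2.96], [-0.34, 2.1], [-1.41, 1.46], [0.24, 2.44], [-1.37, 4.51], [0.17, 1.92], [-2.96, 2.96]. Speed limits (rad/s): [2.39, 2.39, 3.14, 3.14, 3.14, 3.14, 3.14].

### API

Orientations are given as a rotation vector (axis times angle).
In Python, from bench import r gives the robot as it stands.
- The arm moves only by the tool drive_tool, never from a script. Its argument "series" is a list of rows, each a list of 7 numbers: the shift along the tool's x, y, z in mm, then the turn, a rotation vector about the tool's x, y, z in degrees, then the finger opening in mm, from 0 to 85.4. In form: [[tx, ty, tz, wx, wy, wz, grip], ...]. A call has 1 to 5 rows; each row is the pose to reach, as a shift and turn from the pose measured when the call began, along the tool's axes at that moment; what a row does not reach only later rows make up. A row lasts 1/10 s, in which the tool goes at most 50 mm and 8.59 degrees, less where a joint would pass 70% of its speed; a pose out of reach is approached as far as the arm can. A call with a gripper value outside its range is refused whole. The fingers move at their own pace and stop on an object; "squeeze" is the grip in N (left out, the last holds). Time passes only in rows, so rows that repeat a pose let the fingers close. It gives the time, the measured TCP pose, the force and the opening at its end, in the units of the state.
- r.get_obs(): the state, without advancing time (a new reading comes with each control period).
- r.grab_frame(name): name is "scene" or "top" or "wrist"; returns a dict with "frame" (480x640x3 uint8, blue, green, red), "intrinsics" (3x3 intrinsics, pixels), "rvec" (rotation vector, rad) and "tvec" (3), from world to camera coordinates, as OpenCV has them. Camera axes: x right, y down, z forward; pixel columns grow to the right and rows downward; lengths in m; the calibration is good to about 2 mm. A picture is of the moment at which its call begins. There is no depth.
- r.hand_in(): hands the job in, once; it reports no verdict.
The state is a dict: "clock": time; "joints": joint angles; "qvel": joint speeds; "tau": joint torques, N m; "tcp_pos": TCP position; "orientation": TCP orientation; "contact_force": force on the tool from outside, world axes, zero at the start; "moment": the same for the moment, N m; "grip_width": finger opening in m.
Only numpy, scipy, OpenCV 4.12 (cv2) and the standard library are available. Lean on these libraries where they do the work, as an engineer would, in place of code of your own. Each camera call takes 0.05 s, during which the arm holds its last target.

## Working session

There is one attempt and no reset: what is moved stays moved. The work goes in short steps, Python scripts to look and compute and a tool call to move; the robot and the scene stay as the last step left them, time stands still between calls to the robot, and variables do not carry over. Pictures are saved under pics/ and viewed, and the job is handed in when it is done.

Besides the shell and the picture viewer there is one more tool, called after ">>>" as name(argument=value, ...) on one line, values as JSON. drive_tool: Moves the arm, as the interface text tells. Its arguments: {"type":"object","properties":{"series":{"type":"array","items":{"type":"array","items":{"type":"number"}}},"squeeze":{"type":"number"}},"required":["series"]}

```bash
mkdir -p pics; ls; python3 - <<'E'
from bench import r
import cv2
o=r.get_obs(); print(o)
for n in("scene","top","wrist"):
    f=r.grab_frame(n); cv2.imwrite(f"pics/a_{n}.png",f["frame"]); print(n,f["intrinsics"],f["rvec"],f["tvec"])
E
```

```text
pics
{'clock': 0.0, 'joints': array([ 1.04088563,  0.4777931 ,  0.02233326,  1.55642695, -0.01151781,
        1.10927867, -0.08308986]), 'qvel': array([-0.00152574,  0.00177739,  0.00023165, -0.00021359,  0.00037809,
       -0.0003524 ,  0.00150562]), 'tau': array([ 9.62567938e-04, -5.96445358e+01,  1.60801359e+00, -2.81191564e+01,
        1.23517096e-02,  9.41959064e-03,  1.83351702e-06]), 'tcp_pos': array([ 0.27611565, -0.61531438,  0.23034061]), 'orientation': array([-0.42630921,  1.99057769, -1.98709614]), 'contact_force': array([-0.58071912,  0.4917915 ,  0.04211675]), 'moment': array([-0.01540056,  0.00678461,  0.03543605]), 'grip_width': 0.08535141632052885}
scene [[517.69044476   0.         314.78984176]
 [  0.         517.69044476 235.06286209]
 [  0.           0.           1.        ]] [ 1.70979022  1.93337589 -0.70696321] [ 0.04188865 -0.37673831  1.50203983]
top [[433.68647596   0.         318.89342262]
 [  0.         433.68647596 240.04277333]
 [  0.           0.           1.        ]] [ 2.17829159 -2.11984193  0.15926815] [-0.00797278  0.55270069  0.84604819]
wrist [[392.88339189   0.         320.70408091]
 [  0.         392.88339189 242.39280829]
 [  0.           0.           1.        ]] [-2.40547306  1.55507872  0.24833104] [-0.6752086  -0.04083998  0.37881691]
```

View pics/a_scene.png

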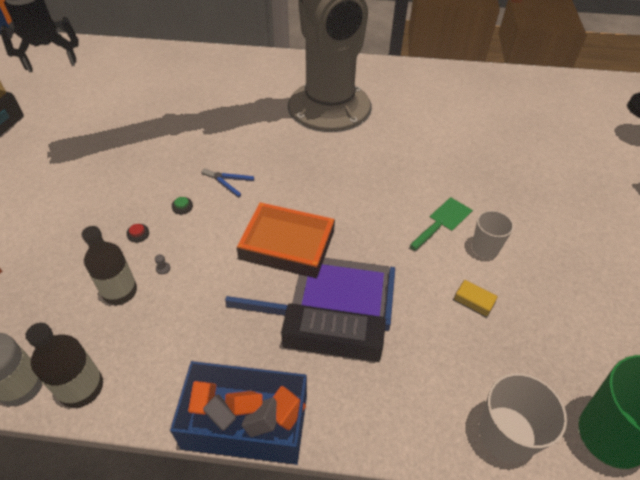

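View pics/a_top.png

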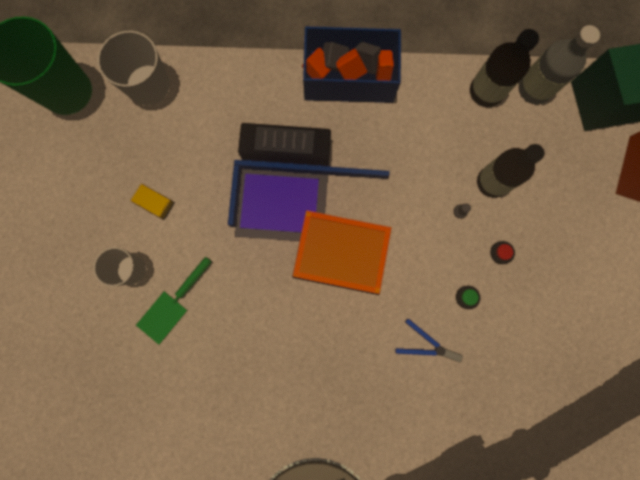

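View pics/a_wrist.png

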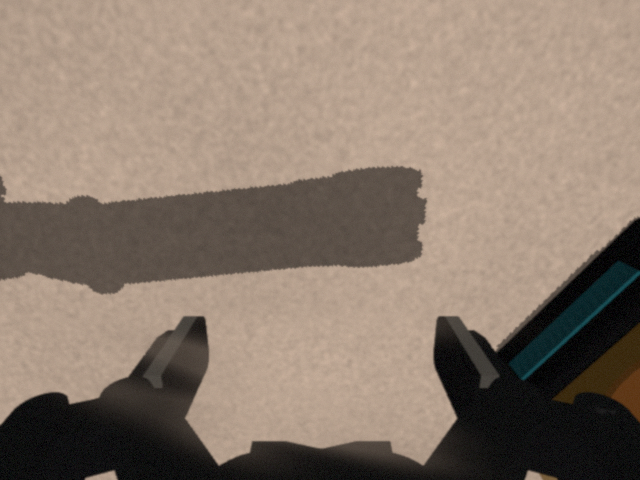

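The top view has the vat at about (343,252), the fence corner near (238,163), green button at (468,297) and red at (503,252). In the scene view the vat is at (287,238). I'll measure these in both views.

```bash
cat > h.py <<'E'
import cv2, numpy as np
from scipy.spatial.transform import Rotation as R
from bench import r
def cam(n):
    f=r.grab_frame(n); return f
def ray(f,p,z):
    K=f["intrinsics"];Rm=cv2.Rodrigues(np.array(f["rvec"],float))[0];t=np.array(f["tvec"],float).ravel()
    c=-Rm.T@t; d=Rm.T@np.linalg.inv(K)@np.array([p[0],p[1],1.])
    return c+d*(z-c[2])/d[2]
def P(f):
    return f["intrinsics"]@np.hstack([cv2.Rodrigues(np.array(f["rvec"],float))[0],np.array(f["tvec"],float).reshape(3,1)])
def tri(f1,p1,f2,p2):
    X=cv2.triangulatePoints(P(f1),P(f2),np.array(p1,float).reshape(2,1),np.array(p2,float).reshape(2,1));return (X[:3]/X[3]).ravel()
def proj(f,X):
    return cv2.projectPoints(np.array(X,float).reshape(-1,3),np.array(f["rvec"],float),np.array(f["tvec"],float),f["intrinsics"],None)[0].reshape(-1,2)
def mask(f,lo,hi):
    h=cv2.cvtColor(f["frame"],cv2.COLOR_BGR2HSV); return cv2.inRange(h,np.array(lo),np.array(hi))
def big(m,k=0):
    c=sorted(cv2.findContours(m,cv2.RETR_EXTERNAL,cv2.CHAIN_APPROX_NONE)[0],key=cv2.contourArea,reverse=True); return c[k]
def cen(c):
    M=cv2.moments(c);return np.array([M['m10']/M['m00'],M['m01']/M['m00']])
E
python3 - <<'E'
from h import *
T=cam("top");S=cam("scene")
np.set_printoptions(precision=4,suppress=True)
def quad(m):
    c=big(m);return cv2.boxPoints(cv2.minAreaRect(c)),cv2.approxPolyDP(c,8,True).reshape(-1,2),c
am=([3,150,90],[22,255,255])
for f,n in((T,"T"),(S,"S")):
    b,a,c=quad(mask(f,*am)); print(n,"vat approx",a.tolist(), "area",cv2.contourArea(c))
    for k in range(3):
        try:print(cen(big(mask(f,*am),k)))
        except Exception as e:break
    if n=="T":
        print("box",b); print([ray(f,p,.044) for p in b])
for nm,lo,hi in(("green",[50,100,60],[75,255,255]),("red",[0,120,60],[4,255,255]),("blue",[105,100,40],[120,255,255]),("violet",[121,100,40],[140,255,255])):
    for f,n in((T,"T"),(S,"S")):
        m=mask(f,lo,hi)
        cs=sorted(cv2.findContours(m,cv2.RETR_EXTERNAL,cv2.CHAIN_APPROX_NONE)[0],key=cv2.contourArea,reverse=True)[:5]
        print(nm,n,[(cen(c).round(1).tolist(),cv2.contourArea(c)) for c in cs if cv2.contourArea(c)>20])
o=cv2.resize(T["frame"][120:320,200:500],None,fx=2.66,fy=2.66,interpolation=cv2.INTER_CUBIC);cv2.imwrite("pics/b_top.png",o)
E
```

```text
T vat approx [[307, 211], [292, 275], [378, 294], [391, 228]] area 5949.0
[342.087  252.0578]
[150.1095 200.0462]
[350.7182  64.8944]
box [[291.6154 276.9231]
 [305.1923 209.0385]
 [392.8846 226.5769]
 [379.3077 294.4615]]
[array([0.4758, 0.0598, 0.044 ]), array([0.6156, 0.0369, 0.044 ]), array([ 0.5841, -0.1433,  0.044 ]), array([ 0.4456, -0.1165,  0.044 ])]
S vat approx [[259, 203], [238, 247], [316, 266], [333, 219]] area 3918.5
[286.7938 234.2031]
[285.9963 407.3888]
[475.7802 296.8731]
green T [([161.1, 317.3], 1190.5), ([192.7, 277.4], 262.0), ([469.8, 296.9], 169.0), ([39.6, 27.9], 47.0), ([18.0, 81.7], 27.5)]
green S [([615.5, 417.0], 4701.5), ([445.2, 218.1], 817.0), ([180.9, 201.9], 78.0)]
red T [([504.8, 251.5], 170.5)]
red S [([136.2, 229.8], 137.5)]
blue T [([282.1, 171.5], 605.5), ([422.0, 332.8], 82.5), ([416.2, 351.4], 79.0), ([364.5, 35.4], 66.0), ([334.0, 79.7], 27.5)]
blue S [([240.4, 441.1], 1646.0), ([389.3, 297.9], 139.0), ([224.1, 390.6], 72.5), ([266.4, 304.1], 60.0), ([227.9, 185.7], 47.5)]
violet T [([276.8, 201.5], 3613.0)]
violet S [([344.7, 290.1], 3080.0)]
```

View pics/b_top.png

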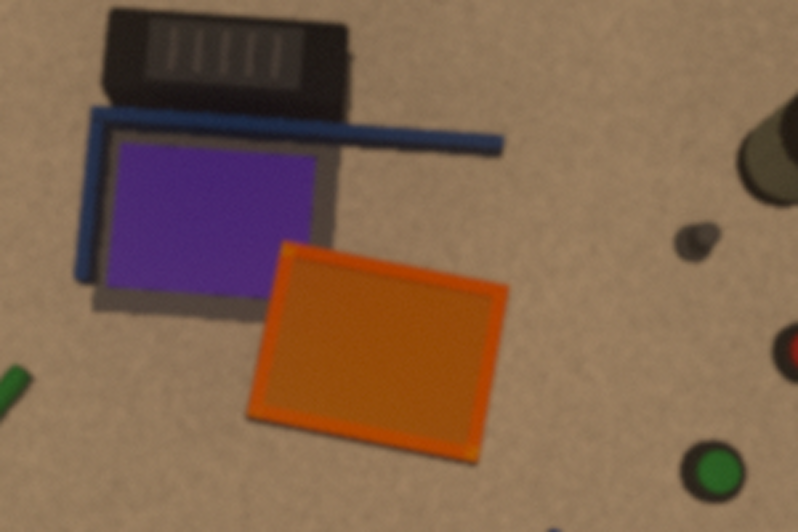

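```bash
python3 - <<'E'
from h import *
np.set_printoptions(precision=4,suppress=True)
T=cam("top");S=cam("scene")
print("cam centres",[(-cv2.Rodrigues(f["rvec"])[0].T@np.array(f["tvec"]).ravel()) for f in (T,S)])
# vat corners triangulated: fit lines of the 4 sides
def corners(f):
    c=big(mask(f,[3,150,90],[22,255,255])).reshape(-1,2).astype(np.float32); a=cv2.approxPolyDP(c.reshape(-1,1,2).astype(np.int32),8,True).reshape(-1,2).astype(float)
    L=[]
    for i in range(4):
        p,q=a[i],a[(i+1)%4];d=(q-p)/np.linalg.norm(q-p);n=np.array([-d[1],d[0]])
        s=(c-p)@d; w=np.abs((c-p)@n)
        k=c[(w<4)&(s>.12*np.linalg.norm(q-p))&(s<.88*np.linalg.norm(q-p))]
        vx,vy,x0,y0=cv2.fitLine(k,cv2.DIST_HUBER,0,.01,.01).ravel(); L.append(np.cross([x0,y0,1],[x0+vx,y0+vy,1]))
    o=[]
    for i in range(4):
        h=np.cross(L[i-1],L[i]);o.append(h[:2]/h[2])
    return np.array(o)
ct,cs=corners(T),corners(S)
print("T",ct,"S",cs)
wt=np.array([ray(T,p,.044) for p in ct]); print("top@.044",wt)
# match: project
for p,w in zip(ct,wt):
    j=np.argmin(np.linalg.norm(cs-proj(S,w)[0],axis=1)); print("tri",tri(T,p,S,cs[j]))
# fence
print("fence pts@.028")
m=mask(T,[100,90,20],[120,255,255]); m[:155]=0;m[232:]=0;m[:,400:]=0;m[:,:222]=0
cv2.imwrite("pics/c_m.png",cv2.resize(m[140:240,210:410],None,fx=4,fy=4,interpolation=0))
bk=[];ou=[]
for u in range(250,385):
    v=np.where(m[:,u])[0]
    v=v[v<185]
    if len(v): ou.append((u,v.min()-.5)); bk.append((u,v.max()+.5))
sd=[];so=[]
for v in range(178,222):
    u=np.where(m[v,:245])[0]
    if len(u): so.append((u.min()-.5,v)); sd.append((u.max()+.5,v))
for nm,k in(("backinner",bk),("backouter",ou),("sideinner",sd),("sideouter",so)):
    vx,vy,x0,y0=cv2.fitLine(np.array(k,np.float32),cv2.DIST_HUBER,0,.01,.01).ravel()
    A,B=(ray(T,(x0-30*vx,y0-30*vy),.028),ray(T,(x0+30*vx,y0+30*vy),.028)); d=B-A
    print(nm,A,B,"ang",np.degrees(np.arctan2(d[1],d[0])))
for nm,t,s in(("start",(469.8,296.9),(180.9,201.9)),("stop",(504.8,251.5),(136.2,229.8))): print(nm,tri(T,t,S,s))
o=r.get_obs();print(R.from_rotvec(o["orientation"]).as_matrix())
E
```

```text
cam centres [array([0.4262, 0.0095, 0.9163]), array([1.2569, 0.1062, 0.8992])]
T [[306.5763 209.8715]
 [291.5785 276.2465]
 [379.0043 294.1101]
 [390.929  227.0402]] S [[259.3678 202.5259]
 [236.6861 247.1484]
 [316.7444 266.6788]
 [334.2391 219.2885]]
top@.044 [[ 0.6139  0.034   0.044 ]
 [ 0.4772  0.0599  0.044 ]
 [ 0.4463 -0.1159  0.044 ]
 [ 0.583  -0.1393  0.044 ]]
tri [0.6148 0.0354 0.0394]
tri [0.4775 0.0598 0.0387]
tri [ 0.4465 -0.1169  0.0378]
tri [ 0.5838 -0.1399  0.039 ]
fence pts@.028
backinner [0.7053 0.0778 0.028 ] [ 0.7014 -0.0492  0.028 ] ang -91.78786661936765
backouter [0.7182 0.0789 0.028 ] [ 0.7096 -0.0482  0.028 ] ang -93.86833309760364
sideinner [0.5719 0.189  0.028 ] [0.7    0.1817 0.028 ] ang -3.2958998472708605
sideouter [0.5934 0.195  0.028 ] [0.7225 0.1892 0.028 ] ang -2.5760580137619535
start [ 0.4463 -0.3076  0.0151]
stop [ 0.5428 -0.3835  0.0139]
[[-0.9124 -0.0002  0.4094]
 [-0.4094  0.0004 -0.9124]
 [ 0.     -1.     -0.0004]]
```

View pics/c_m.png

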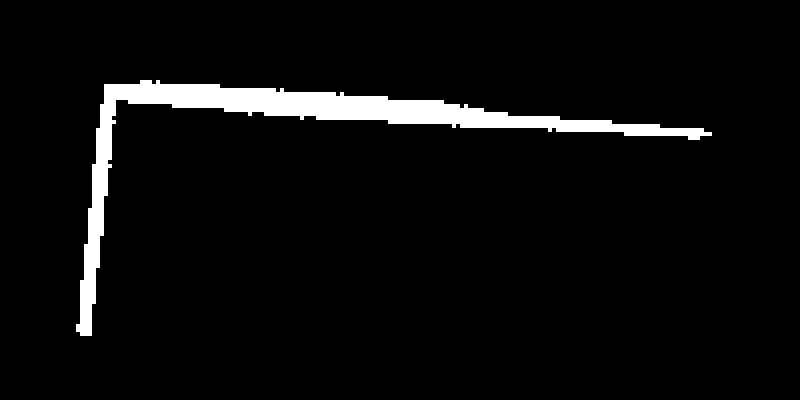

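```bash
cat >> h.py <<'E'
def go(x,y,z,yaw):
    """yaw (deg): world heading of minus tool x; tool y down"""
    o=r.get_obs();M=R.from_rotvec(o["orientation"]).as_matrix()
    a=np.radians(yaw);tx=-np.array([np.cos(a),np.sin(a),0]);ty=np.array([0,0,-1.]);D=np.c_[tx,ty,np.cross(tx,ty)]
    s=M.T@(np.array([x,y,z])-o["tcp_pos"])*1000; w=np.degrees(R.from_matrix(M.T@D).as_rotvec())
    print("shift",s.round(1),"turn",w.round(2))
E
python3 - <<'E'
from h import *
np.set_printoptions(precision=4,suppress=True)
T=cam("top")
m=mask(T,[121,100,40],[140,255,255])
for nm,k in (("far",[(u,np.where(m[:,u])[0].min()) for u in range(250,315)]),("left",[(np.where(m[v])[0].min(),v) for v in range(178,222)])):
    vx,vy,x0,y0=cv2.fitLine(np.array(k,np.float32),cv2.DIST_HUBER,0,.01,.01).ravel()
    A,B=(ray(T,(x0-25*vx,y0-25*vy),0),ray(T,(x0+25*vx,y0+25*vy),0));d=B-A;print(nm,A,B,np.degrees(np.arctan2(d[1],d[0])))
go(.43,-.03,.231,-3.5)
E
```

```text
far [0.6991 0.1456 0.    ] [0.6942 0.0366 0.    ] -92.60297926398168
left [0.5877 0.1761 0.    ] [0.698  0.1714 0.    ] -2.4269751983038934
shift [-380.     0.3 -471.5] turn [ 0.02 27.67  0.  ]
```

>>> drive_tool(series=[[-30,0,-37,5,0,0,85]])

```text
clock: 0.5
tcp_pos: [0.2866, -0.5761, 0.2285]
orientation: [-0.402, 1.896, -2.074]
contact_force: [1.5, 0.8, -0.2]
grip_width: 0.0848
```

I put that 5° turn on the wrong axis, tool x instead of tool y. It did no harm up here, and the next move corrects it.

```bash
python3 -c "
from h import *
go(.43,-.03,.231,-3)"
```

```text
shift [-351.3  -42.8 -440. ] turn [-5.04 26.75 -1.02]
```

>>> drive_tool(series=[[-25,-3,-31,-1,2,0,85],[-50,-6,-63,-2,6,0,85],[-80,-10,-100,-3,10,-0.5,85],[-110,-13,-138,-4,14,-1,85],[-140,-17,-175,-5,18,-1,85]])

```text
clock: 1.0
tcp_pos: [0.3443, -0.3567, 0.2296]
orientation: [-0.113, 2.172, -2.177]
contact_force: [0.8, 0.2, -0.1]
grip_width: 0.085
```

```bash
python3 -c "
from h import *
go(.43,-.03,.231,-3)"
```

```text
shift [-117.1   -2.7 -316.8] turn [-0.13  8.59  0.34]
```

>>> drive_tool(series=[[-15,0,-42,0,2,0,85],[-30,0,-84,0,4,0,85],[-46,0,-126,0,6,0,85],[-62,0,-168,0,8,0,85],[-78,0,-210,0,8.6,0,85]])

```text
clock: 1.5
tcp_pos: [0.4018, -0.1385, 0.2292]
orientation: [-0.054, -2.188, 2.195]
contact_force: [1.9, 0.2, -0.3]
grip_width: 0.0852
```

```bash
python3 -c "
from h import *
go(.432,-.03,.1,-3)"
```

```text
shift [ -25.   128.7 -110.3] turn [-0.19 -0.08  0.27]
```

>>> drive_tool(series=[[-8,0,-40,0,0,0,85],[-16,20,-80,0,0,0,85],[-25,60,-110,0,0,0,85],[-25,95,-110,0,0,0,85],[-25,128,-110,0,0,0,85]])

```text
clock: 2.0
tcp_pos: [0.4324, -0.029, 0.0996]
orientation: [-0.052, -2.191, 2.197]
contact_force: [0.2, -0.1, -0.2]
grip_width: 0.0847
```

```bash
python3 -c "
from h import *
go(.432,-.03,.012,-3)
for n in ('wrist','scene'): cv2.imwrite('pics/d_%s.png'%n,cam(n)['frame'])"
```

```text
shift [ 0.  87.6  0.7] turn [-0.16  0.07  0.21]
```

View pics/d_wrist.png

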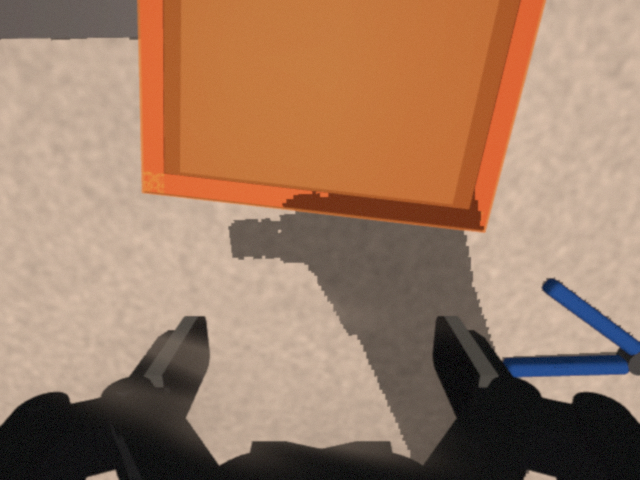

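View pics/d_scene.png

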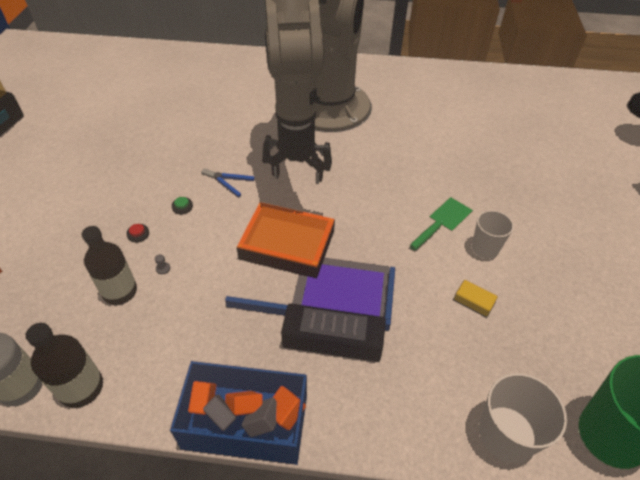

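The wrist view shows the vat's near edge ahead, running from (145,190) to (485,230). The cutters' handle tip at (510,365) is about 70 mm clear of the right finger in world terms. I'll go down behind the vat.

>>> drive_tool(series=[[0,30,0,0,0,0,85],[0,60,0,0,0,0,85],[0,75,0,0,0,0,85],[0,88,0,0,0,0,85],[0,88,0,0,0,0,85]])

```text
clock: 2.6
tcp_pos: [0.4283, -0.0307, 0.0099]
orientation: [-0.044, -2.184, 2.192]
contact_force: [-0.4, 0.3, -0.5]
grip_width: 0.0848
```

>>> drive_tool(series=[[-8,0,0,0,0,0,85],[-16,0,0,0,0,0,85],[-24,0,0,0,0,0,85],[-32,0,0,0,0,0,85],[-40,0,0,0,0,0,85]])

```text
clock: 3.1
tcp_pos: [0.4677, -0.0337, 0.0098]
orientation: [-0.044, -2.181, 2.191]
contact_force: [-4.4, -1.4, 4.0]
grip_width: 0.0856
```

```bash
python3 -c "
from h import *
f=cam('top');cv2.imwrite('pics/e_top.png',f['frame'][100:400,150:550]); cv2.imwrite('pics/e_scene.png',cam('scene')['frame'][120:400,150:500])"
```

```text
(no output)
```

View pics/e_top.png

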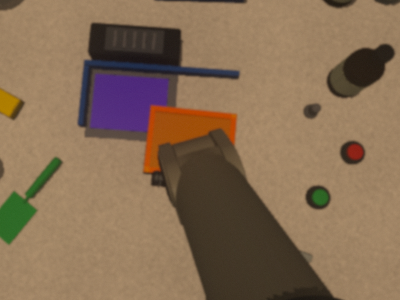

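View pics/e_scene.png

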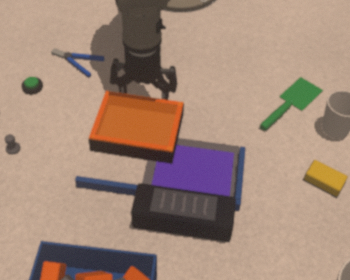

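>>> drive_tool(series=[[-10,0,0,0,0,0,85],[-20,0,0,0,0,0,85],[-30,0,0,0,0,0,85],[-40,0,0,0,0,0,85],[-50,0,0,0,0,0,85]])

```text
clock: 3.7
tcp_pos: [0.5193, -0.0358, 0.0094]
orientation: [-0.044, -2.184, 2.192]
contact_force: [-6.8, 0.4, 6.0]
grip_width: 0.0849
```

```bash
python3 -c "
from h import *
f=cam('top');cv2.imwrite('pics/f_top.png',cv2.resize(f['frame'][130:280,200:420],None,fx=3.6,fy=3.6)); go(.55,-.035,.01,-3)"
```

```text
shift [-28.   -0.7  -2.3] turn [-0.2  -0.09  0.56]
```

View pics/f_top.png

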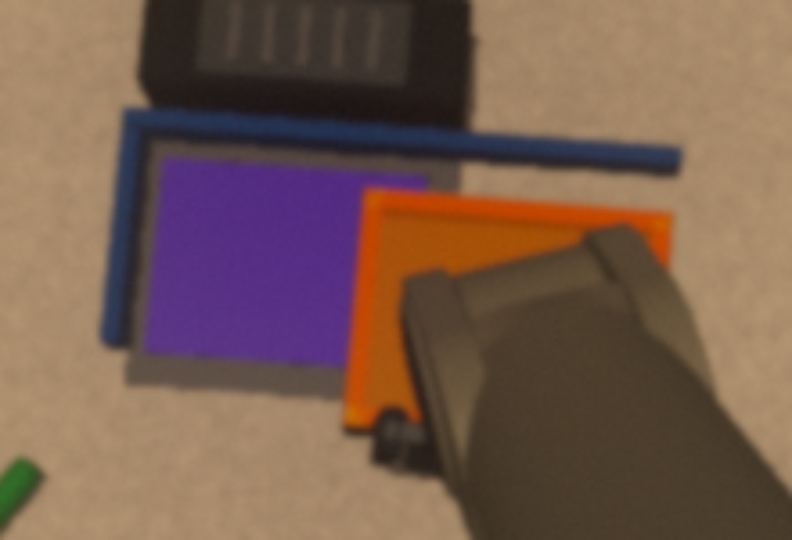

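The vat is now parallel to the fences, with its far edge about 28 mm short of the back fence.

>>> drive_tool(series=[[-6,0,0,0,0,0,85],[-12,0,0,0,0,0,85],[-18,0,0,0,0,0,85],[-22,0,0,0,0,0,85],[-25,0,0,0,0,0,85]])

```text
clock: 4.25
tcp_pos: [0.5468, -0.0371, 0.0094]
orientation: [-0.047, -2.185, 2.192]
contact_force: [-6.6, 0.3, 6.0]
grip_width: 0.085
```

>>> drive_tool(series=[[-2,0,0,0,0,0,85],[-4,0,0,0,0,0,85]])

```text
clock: 4.45
tcp_pos: [0.5501, -0.0373, 0.0094]
orientation: [-0.046, -2.184, 2.192]
contact_force: [-6.1, -0.5, 5.4]
grip_width: 0.0849
```

>>> drive_tool(series=[[-2,0,0,0,0,0,85],[-3,0,0,0,0,0,85]])

```text
clock: 4.65
tcp_pos: [0.5504, -0.0374, 0.0091]
orientation: [-0.039, -2.181, 2.19]
contact_force: [-12.5, 1.1, 10.8]
grip_width: 0.0847
```

The force doubled with no further travel, so the back fence is reached. Next I back off, rise and look again.

>>> drive_tool(series=[[10,0,0,0,0,0,85],[14,-20,0,0,0,0,85],[14,-55,0,0,0,0,85],[14,-90,30,0,0,0,85],[14,-100,75,0,0,0,85]])

```text
clock: 5.15
tcp_pos: [0.5383, -0.1089, 0.114]
orientation: [-0.043, -2.19, 2.197]
contact_force: [0.9, -0.9, -0.4]
grip_width: 0.0849
```

>>> drive_tool(series=[[0,0,45,0,0,0,85],[0,0,90,0,0,0,85],[0,0,130,0,0,0,85],[0,0,130,0,0,0,85]])

```text
clock: 5.55
tcp_pos: [0.5314, -0.2471, 0.1149]
orientation: [-0.056, -2.181, 2.198]
contact_force: [0.8, 0.1, -0.2]
grip_width: 0.0853
```

```bash
cat >> h.py <<'E'
def corners(f):
    c=big(mask(f,[3,150,90],[22,255,255])).reshape(-1,2).astype(np.float32); a=cv2.approxPolyDP(c.reshape(-1,1,2).astype(np.int32),8,True).reshape(-1,2).astype(float)
    L=[];n_=len(a)
    for i in range(n_):
        p,q=a[i],a[(i+1)%n_];l=np.linalg.norm(q-p);d=(q-p)/l;n=np.array([-d[1],d[0]])
        s=(c-p)@d; w=np.abs((c-p)@n); k=c[(w<4)&(s>.12*l)&(s<.88*l)]
        vx,vy,x0,y0=cv2.fitLine(k,cv2.DIST_HUBER,0,.01,.01).ravel(); L.append(np.cross([x0,y0,1],[x0+vx,y0+vy,1]))
    o=[]
    for i in range(n_):
        h=np.cross(L[i-1],L[i]);o.append(h[:2]/h[2])
    return np.array(o)
E
python3 - <<'E'
from h import *
f=cam('top');c=corners(f);print(c.round(1).tolist());print(np.array([ray(f,p,.042) for p in c]).round(4))
o=r.get_obs();print(o["joints"],o["tcp_pos"])
cv2.imwrite('pics/g_top.png',cv2.resize(f['frame'][130:280,200:420],None,fx=3.6,fy=3.6))
E
```

```text
[[302.6, 167.5], [297.1, 232.8], [383.3, 239.9], [386.9, 174.2]]
[[ 0.7044  0.0452  0.042 ]
 [ 0.566   0.0519  0.042 ]
 [ 0.5563 -0.1241  0.042 ]
 [ 0.6948 -0.131   0.042 ]]
[ 0.5089977   0.479374   -0.24717894  1.86110512  0.16376934  0.82475186
 -1.44821169] [ 0.53201752 -0.24309278  0.11477419]
```

View pics/g_top.png

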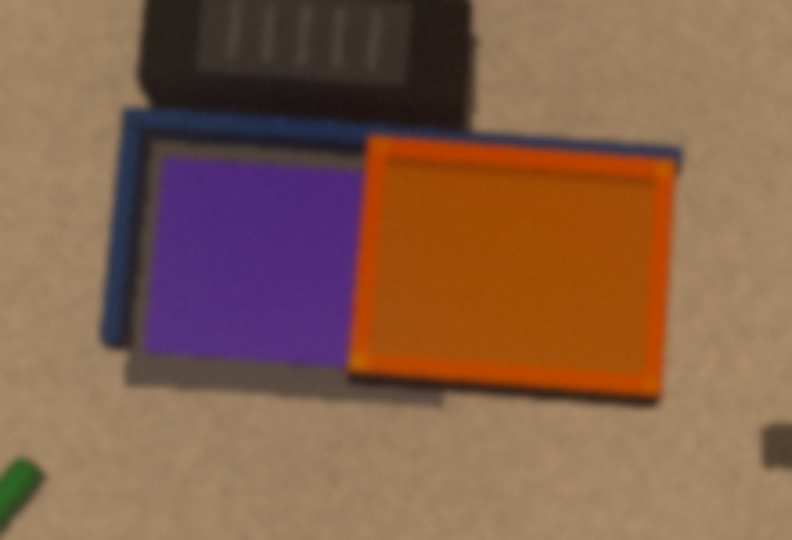

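The vat is flush with the back fence and turned -3°. Its right face is centred at about (0.626,-0.128). I'll turn the tool 90° and go in to the right of it.

```bash
python3 -c "
from h import *
go(.62,-.165,.115,87)"
```

```text
shift [-83.6  -1.2 -82.7] turn [ 1.000e-02 -9.009e+01  5.200e-01]
```

>>> drive_tool(series=[[-10,0,-10,0,-8,0,85],[-20,0,-25,0,-16,0,85],[-30,0,-35,0,-24,0,85],[-40,0,-45,0,-32,0,85],[-50,0,-50,0,-40,0,85]])

```text
clock: 6.1
tcp_pos: [0.5861, -0.1929, 0.1145]
orientation: [-0.631, 1.845, -1.85]
contact_force: [-0.9, -0.3, -0.1]
grip_width: 0.085
```

```bash
python3 -c "
from h import *
go(.62,-.165,.115,87)"
```

```text
shift [-43.9  -0.8  -1.5] turn [  0.1  -49.58   0.35]
```

>>> drive_tool(series=[[-10,0,0,0,-8,0,85],[-20,0,0,0,-16,0,85],[-30,0,0,0,-24,0,85],[-40,0,0,0,-32,0,85],[-44,0,0,0,-40,0,85]])

```text
clock: 6.6
tcp_pos: [0.6227, -0.1633, 0.1147]
orientation: [-1.105, 1.362, -1.365]
contact_force: [1.0, 0.0, 0.3]
grip_width: 0.0851
```

```bash
python3 -c "
from h import *
go(.62,-.165,.01,87)"
```

```text
shift [  1.8 104.7  -2.2] turn [ 0.06 -9.08  0.2 ]
```

>>> drive_tool(series=[[1,0,0,0,-5,0,85],[2,30,-2,0,-9,0,85],[2,65,-2,0,-9,0,85],[2,95,-2,0,-9,0,85],[2,105,-2,0,-9,0,85]])

```text
clock: 7.1
tcp_pos: [0.6185, -0.1635, 0.0068]
orientation: [-1.189, 1.25, -1.246]
contact_force: [0.1, -0.3, -0.8]
grip_width: 0.0846
```

>>> drive_tool(series=[[-8,0,0,0,0,0,85],[-16,0,0,0,0,0,85],[-24,0,0,0,0,0,85],[-32,0,0,0,0,0,85],[-40,0,0,0,0,0,85]])

```text
clock: 7.6
tcp_pos: [0.6218, -0.1252, 0.0085]
orientation: [-1.189, 1.248, -1.251]
contact_force: [-1.3, -7.6, 6.0]
grip_width: 0.0851
```

```bash
python3 -c "
from h import *
go(.62,-.165,.01,87)
f=cam('top');cv2.imwrite('pics/i_top.png',cv2.resize(f['frame'][130:280,200:420],None,fx=3.6,fy=3.6))"
```

```text
shift [39.8 -1.3  0.3] turn [ 0.13 -0.05  0.29]
```

View pics/i_top.png

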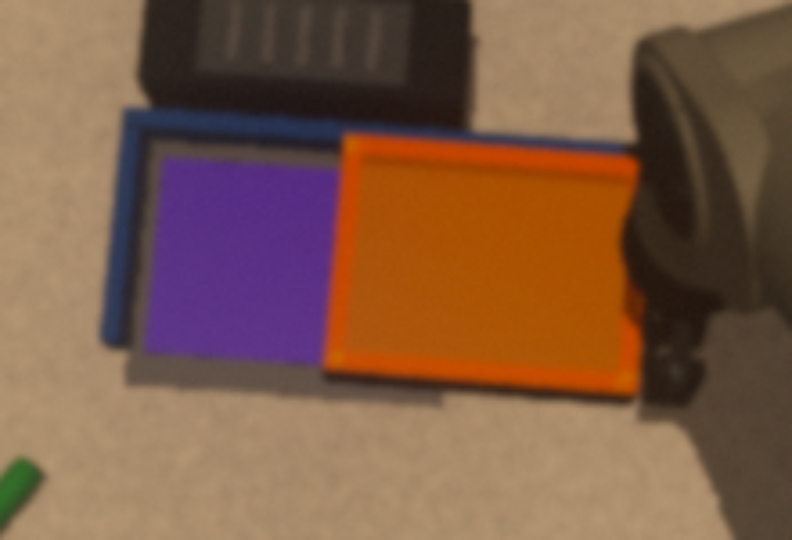

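The vat is sliding along the back fence, with about 120 mm left to the side fence.

>>> drive_tool(series=[[-10,0,0,0,0,0,85],[-21,0,0,0,0,0,85],[-32,0,0,0,0,0,85],[-43,0,0,0,0,0,85],[-54,0,0,0,0,0,85]])

```text
clock: 8.15
tcp_pos: [0.6248, -0.0701, 0.009]
orientation: [-1.19, 1.246, -1.251]
contact_force: [-1.2, -8.0, 6.0]
grip_width: 0.0848
```

>>> drive_tool(series=[[-10,0,0,0,0,0,85],[-20,0,0,0,0,0,85],[-30,0,0,0,0,0,85],[-38,0,0,0,0,0,85],[-44,0,0,0,0,0,85]])

```text
clock: 8.65
tcp_pos: [0.6269, -0.0262, 0.0091]
orientation: [-1.192, 1.246, -1.252]
contact_force: [-2.5, -7.7, 5.2]
grip_width: 0.0852
```

```bash
python3 -c "
from h import *
go(.62,-.01,.01,87)
f=cam('top');cv2.imwrite('pics/j_top.png',cv2.resize(f['frame'][130:280,200:420],None,fx=3.6,fy=3.6))"
```

```text
shift [-15.8  -1.   -7.7] turn [0.14 0.02 0.45]
```

View pics/j_top.png

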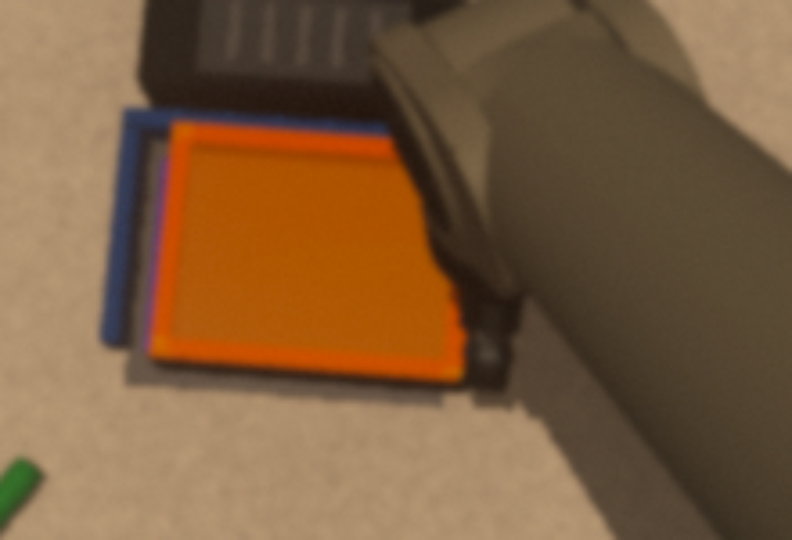

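>>> drive_tool(series=[[-4,0,0,0,0,0,85],[-8,0,0,0,0,0,85],[-12,0,0,0,0,0,85],[-15,0,0,0,0,0,85]])

```text
clock: 9.1
tcp_pos: [0.6278, -0.0094, 0.0091]
orientation: [-1.191, 1.245, -1.25]
contact_force: [-1.1, -6.0, 3.3]
grip_width: 0.0853
```

>>> drive_tool(series=[[-2,0,0,0,0,0,85],[-4,0,0,0,0,0,85]])

```text
clock: 9.3
tcp_pos: [0.628, -0.006, 0.0091]
orientation: [-1.192, 1.245, -1.251]
contact_force: [-1.5, -11.2, 4.7]
grip_width: 0.0853
```

>>> drive_tool(series=[[-2,0,0,0,0,0,85],[-3,0,0,0,0,0,85]])

```text
clock: 9.5
tcp_pos: [0.6279, -0.0061, 0.0091]
orientation: [-1.196, 1.244, -1.255]
contact_force: [-1.5, -11.3, 5.3]
grip_width: 0.0851
```

It has stopped against the side fence. I'll back off and look.

>>> drive_tool(series=[[12,0,0,0,0,0,85],[25,-10,0,0,0,0,85],[40,-50,0,0,0,0,85],[70,-90,0,0,0,0,85],[110,-110,0,0,0,0,85]])

```text
clock: 10.0
tcp_pos: [0.6248, -0.1124, 0.1249]
orientation: [-1.191, 1.238, -1.252]
contact_force: [0.6, 0.5, 0.4]
grip_width: 0.0851
```

>>> drive_tool(series=[[40,0,-20,0,0,0,85],[70,0,-60,0,0,0,85],[80,0,-100,0,0,0,85],[80,0,-120,0,0,0,85]])

```text
clock: 10.4
tcp_pos: [0.4973, -0.1892, 0.1253]
orientation: [-1.191, 1.243, -1.255]
contact_force: [-0.3, 0.7, 0.7]
grip_width: 0.0852
```

```bash
python3 - <<'E'
from h import *
f=cam('top');S=cam('scene');c=corners(f);print(c.round(1).tolist());w=np.array([ray(f,p,.042) for p in c]);print(w.round(4))
for i in range(len(w)):
    d=w[i]-w[i-1];print(np.degrees(np.arctan2(d[1],d[0])).round(2),np.linalg.norm(d).round(4))
o=r.get_obs();print(o["joints"],o["tcp_pos"])
cv2.imwrite('pics/k_top.png',cv2.resize(f['frame'][130:250,210:370],None,fx=5,fy=5,interpolation=cv2.INTER_CUBIC))
cv2.imwrite('pics/k_s.png',cv2.resize(S['frame'][230:370,260:420],None,fx=4,fy=4,interpolation=cv2.INTER_CUBIC))
E
```

```text
[[238.3, 162.9], [231.2, 227.9], [318.3, 235.0], [323.9, 169.3]]
[[7.104e-01 1.797e-01 4.200e-02]
 [5.724e-01 1.868e-01 4.200e-02]
 [5.627e-01 8.600e-03 4.200e-02]
 [7.016e-01 7.000e-04 4.200e-02]]
87.2 0.1792
177.04 0.1381
-93.14 0.1785
-3.27 0.1392
[ 0.75800773  0.45130491 -0.64952344  1.96165993  0.37365143  0.84511761
 -0.14538903] [ 0.49803204 -0.18742929  0.12560588]
```

View pics/k_top.png

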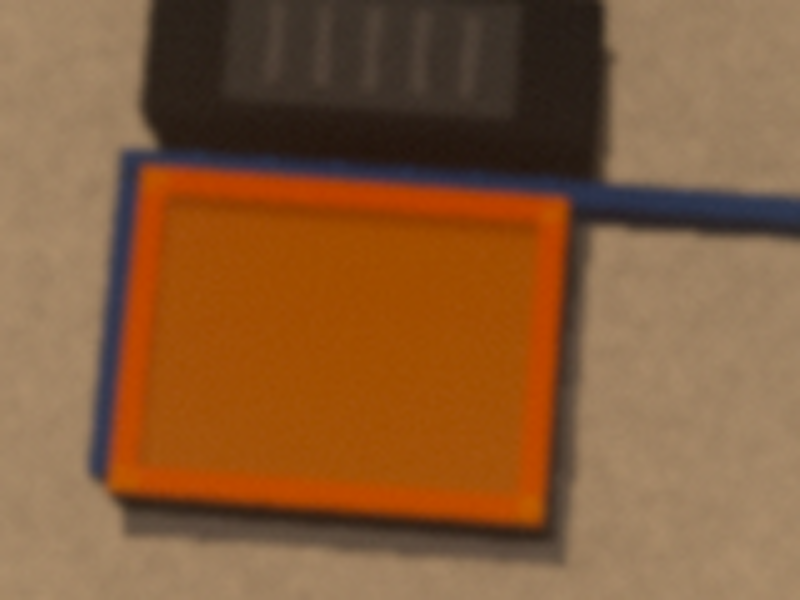

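View pics/k_s.png

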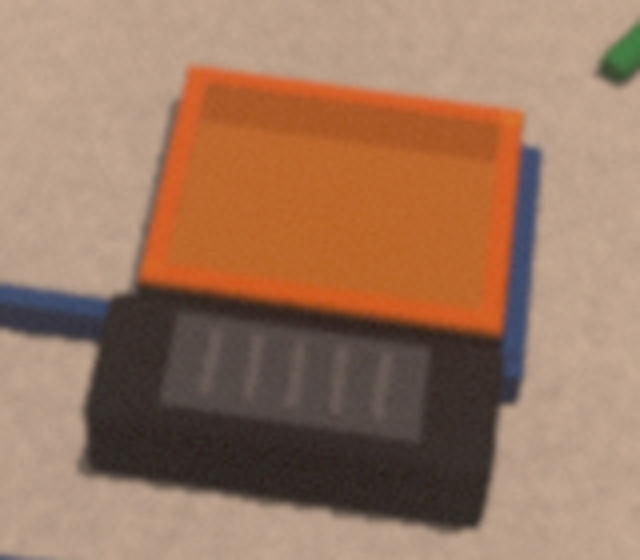

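Both views show the vat seated, with no visible gap and yaw -3.2°. I'll make one light forward push with the fingers closed to be sure it's on the back fence.

```bash
python3 -c "
from h import *
go(.525,.098,.125,87)"
```

```text
shift [-286.4   -2.2   12.7] turn [-0.05  0.14  0.56]
```

>>> drive_tool(series=[[-40,0,0,0,0,0,0],[-85,0,0,0,0,0,0],[-130,0,4,0,0,0,0],[-175,0,8,0,0,0,0],[-220,0,10,0,0,0,0]])

```text
clock: 11.0
tcp_pos: [0.5206, 0.0348, 0.1243]
orientation: [-1.189, 1.239, -1.253]
contact_force: [0.7, -0.5, 0.3]
grip_width: 0.0119
```

>>> drive_tool(series=[[-40,0,2,0,0,0,0],[-66,0,2,0,0,0,0],[-66,0,2,0,0,0,0]])

```text
clock: 11.3
tcp_pos: [0.5267, 0.1076, 0.125]
orientation: [-1.187, 1.234, -1.244]
contact_force: [0.4, 0.4, -0.7]
grip_width: -0.0002
```

```bash
python3 -c "
from h import *
go(.525,.098,.012,87)
for n in ('wrist','scene'): cv2.imwrite('pics/l_%s.png'%n,cam(n)['frame'])"
```

```text
shift [  9.4 113.1  -1.9] turn [-0.32  0.65  0.15]
```

View pics/l_scene.png

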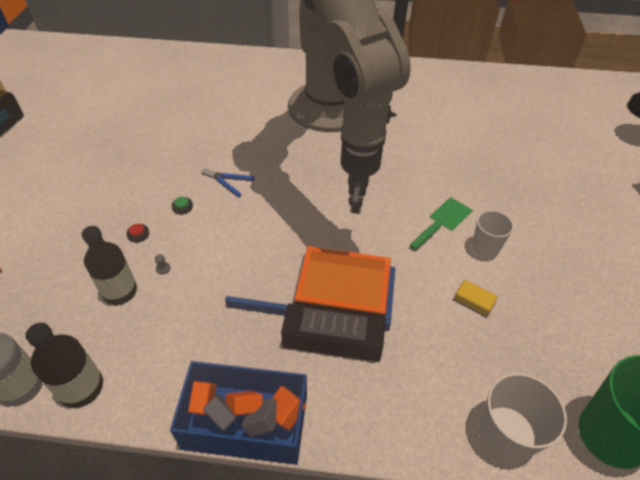

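The shut gripper is at (355,205), short of the vat's near edge, with nothing under it. Going down.

>>> drive_tool(series=[[4,35,-4,0,0,0,0],[8,70,-6,0,0,0,0],[9,95,-8,0,0,0,0],[9,110,-8,0,0,0,0]])

```text
clock: 11.8
tcp_pos: [0.5177, 0.0906, 0.0123]
orientation: [-1.19, 1.241, -1.252]
contact_force: [0.2, 0.0, 0.9]
grip_width: 0.0003
```

>>> drive_tool(series=[[0,0,6,0,0,0,0],[0,0,12,0,0,0,0],[0,0,18,0,0,0,0],[0,0,22,0,0,0,0]])

```text
clock: 12.2
tcp_pos: [0.5417, 0.0897, 0.0137]
orientation: [-1.187, 1.239, -1.253]
contact_force: [0.8, 0.5, -0.2]
grip_width: 0.0001
```

>>> drive_tool(series=[[0,0,4,0,0,0,0],[0,0,8,0,0,0,0],[0,0,10,0,0,0,0]])

```text
clock: 12.5
tcp_pos: [0.5524, 0.0892, 0.014]
orientation: [-1.187, 1.239, -1.254]
contact_force: [-1.1, 0.1, -0.1]
grip_width: 0.0003
```

>>> drive_tool(series=[[0,0,2,0,0,0,0],[0,0,4,0,0,0,0]])

```text
clock: 12.7
tcp_pos: [0.554, 0.0889, 0.0137]
orientation: [-1.191, 1.242, -1.252]
contact_force: [-10.6, -0.8, 9.2]
grip_width: 0.0001
```

>>> drive_tool(series=[[0,0,2,0,0,0,0],[0,0,4,0,0,0,0]])

```text
clock: 12.9
tcp_pos: [0.554, 0.0888, 0.0133]
orientation: [-1.198, 1.245, -1.25]
contact_force: [-17.4, -0.1, 11.2]
grip_width: 0.0002
```

It stopped at once with 17 N, so the vat is fully seated against the back fence. I'll retreat and head for the green button.

>>> drive_tool(series=[[0,0,-12,0,0,0,0],[0,-5,-28,0,0,0,0],[0,-45,-30,0,0,0,0],[20,-85,-32,0,0,0,0],[60,-100,-40,0,0,0,0]])

```text
clock: 13.4
tcp_pos: [0.5144, 0.0356, 0.118]
orientation: [-1.194, 1.237, -1.246]
contact_force: [0.3, -0.5, -0.4]
grip_width: 0.0002
```

>>> drive_tool(series=[[45,0,-8,0,0,0,0],[90,0,-16,0,0,0,0],[135,0,-24,0,0,0,0],[180,0,-30,0,0,0,0],[225,0,-35,0,0,0,0]])

```text
clock: 13.9
tcp_pos: [0.4691, -0.1895, 0.1199]
orientation: [-1.194, 1.236, -1.246]
contact_force: [1.2, -0.1, 0.7]
grip_width: 0.0
```

```bash
python3 - <<'E'
from h import *
go(.446,-.308,.115,87)
f=cam('top');c=corners(f);print(np.array([ray(f,p,.042) for p in c]).round(4))
S=cam('scene');cv2.imwrite('pics/m_s.png',S['frame'])
for n,F in(("T",f),("S",S)):
    m=mask(F,[50,100,60],[75,255,255])
    print(n,[(cen(c),cv2.contourArea(c)) for c in cv2.findContours(m,0,2)[0] if 20<cv2.contourArea(c)<400])
E
```

```text
shift [119.4   5.8 -18.1] turn [-0.03  0.57  0.45]
[[0.7104 0.1798 0.042 ]
 [0.5725 0.1867 0.042 ]
 [0.563  0.008  0.042 ]
 [0.702  0.0013 0.042 ]]
T [(array([192.65818656, 277.35942596]), 255.5), (array([34.76075269, 53.50179211]), 186.0)]
S [(array([180.91666667, 201.90625   ]), 80.0)]
```

View pics/m_s.png

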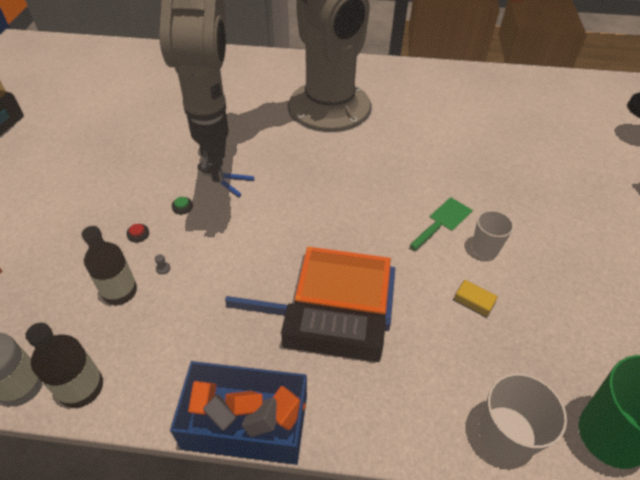

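The vat held its place, with corners within 1 mm of before. The green button is clear at (181,202) in the scene view. Going above it.

>>> drive_tool(series=[[30,0,-5,0,0,0,0],[65,0,-10,0,0,0,0],[100,3,-15,0,0,0,0],[119,6,-18,0,0,0,0],[119,6,-18,0,0,0,0]])

```text
clock: 14.5
tcp_pos: [0.4421, -0.3158, 0.114]
orientation: [-1.191, 1.249, -1.259]
contact_force: [-0.4, 0.4, -0.4]
grip_width: -0.0001
```

```bash
python3 - <<'E'
from h import *
go(.446,-.308,.03,87)
for n,F in(("s",cam("scene")),("w",cam("wrist"))):
    cv2.imwrite(f'pics/n_{n}.png',F['frame'])
    print(proj(F,[[.4463,-.3076,.015],r.get_obs()["tcp_pos"]]))
E
```

```text
shift [-9.  83.8  3.6] turn [ 0.13 -0.33  0.64]
[[180.86723769 201.93907133]
 [170.70191727 169.78858564]]
[[324.58332963 232.15478481]
 [320.43889712 315.65526573]]
```

View pics/n_w.png

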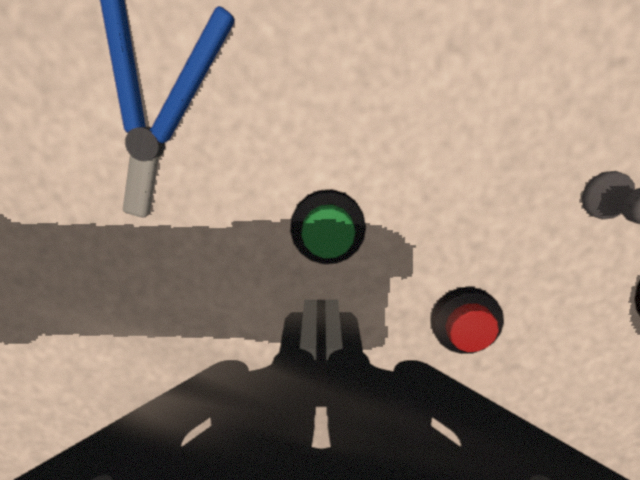

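View pics/n_s.png

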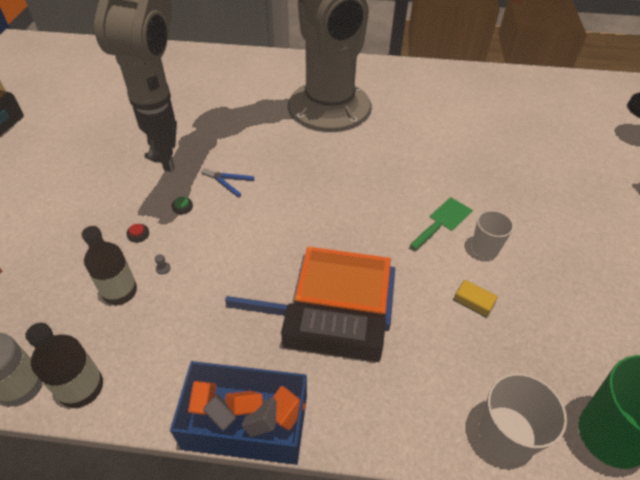

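The wrist view has the green cap centred near (328,230), within about 1 mm of my estimate. I'll move over it and lower slowly, watching the force.

>>> drive_tool(series=[[-5,25,2,0,0,0,0],[-9,50,4,0,0,0,0],[-9,65,4,0,0,0,0],[-9,72,4,0,0,0,0],[-9,72,4,0,0,0,0]])

```text
clock: 15.1
tcp_pos: [0.4479, -0.3031, 0.0419]
orientation: [-1.193, 1.245, -1.253]
contact_force: [-0.8, -1.1, 0.7]
grip_width: -0.0004
```

```bash
python3 - <<'E'
from h import *
go(.446,-.308,.02,87)
S=cam("scene");cv2.imwrite('pics/o_s.png',cv2.resize(S['frame'][120:240,100:260],None,fx=5,fy=5,interpolation=cv2.INTER_CUBIC))
cv2.imwrite('pics/o_w.png',cam("wrist")['frame'])
E
```

```text
shift [ 4.8 21.9 -1.6] turn [0.13 0.03 0.5 ]
```

View pics/o_s.png

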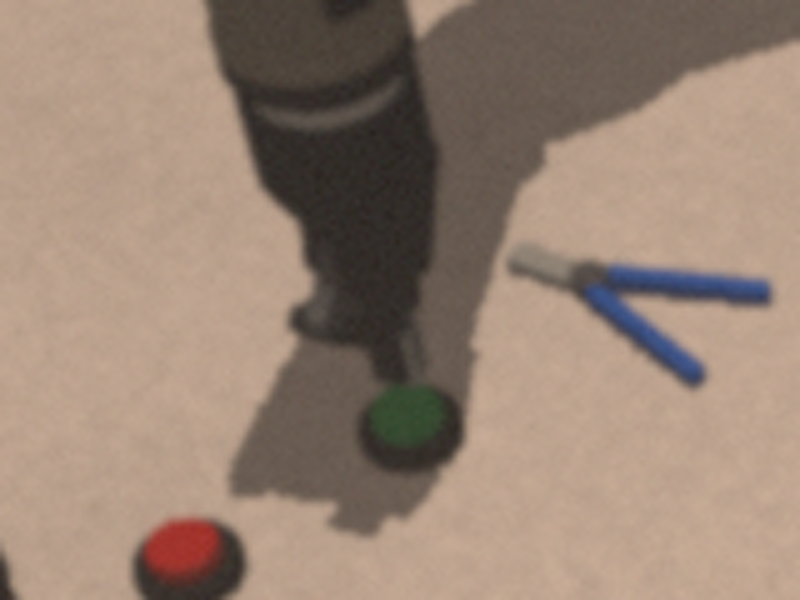

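View pics/o_w.png

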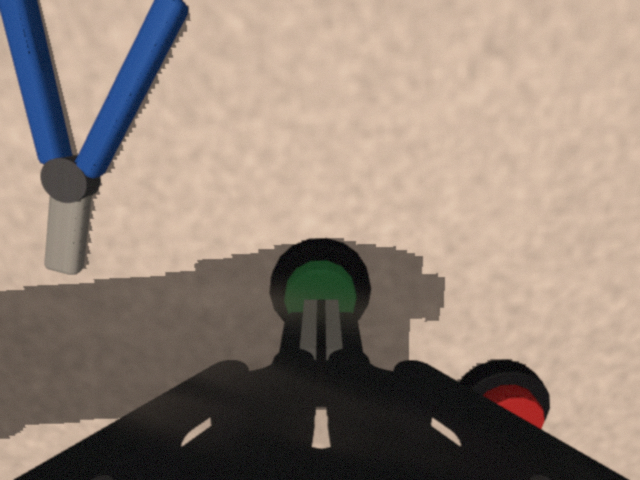

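>>> drive_tool(series=[[4,5,-1,0,0,0,0],[4,10,-1,0,0,0,0],[4,13,-1,0,0,0,0]])

```text
clock: 15.5
tcp_pos: [0.4472, -0.3086, 0.0299]
orientation: [-1.191, 1.244, -1.256]
contact_force: [0.1, 0.4, 0.8]
grip_width: -0.0002
```

>>> drive_tool(series=[[0,2,0,0,0,0,0],[0,4,0,0,0,0,0]])

```text
clock: 15.7
tcp_pos: [0.4471, -0.3086, 0.0257]
orientation: [-1.191, 1.244, -1.256]
contact_force: [0.3, 0.2, -0.4]
grip_width: -0.0003
```

>>> drive_tool(series=[[0,2,0,0,0,0,0],[0,4,0,0,0,0,0]])

```text
clock: 15.9
tcp_pos: [0.4471, -0.3086, 0.0216]
orientation: [-1.191, 1.244, -1.256]
contact_force: [-0.4, 0.2, 1.9]
grip_width: -0.0001
```

>>> drive_tool(series=[[0,1,0,0,0,0,0],[0,2,0,0,0,0,0]])

```text
clock: 16.1
tcp_pos: [0.4472, -0.3086, 0.0196]
orientation: [-1.191, 1.244, -1.256]
contact_force: [-0.1, 0.1, 2.7]
grip_width: 0.0002
```

>>> drive_tool(series=[[0,1,0,0,0,0,0],[0,2,0,0,0,0,0]])

```text
clock: 16.3
tcp_pos: [0.4472, -0.3085, 0.0177]
orientation: [-1.192, 1.244, -1.256]
contact_force: [-2.4, 0.2, 3.3]
grip_width: -0.0003
```

>>> drive_tool(series=[[0,1,0,0,0,0,0],[0,2,0,0,0,0,0]])

```text
clock: 16.5
tcp_pos: [0.4472, -0.3086, 0.0159]
orientation: [-1.192, 1.244, -1.256]
contact_force: [-3.7, 1.5, 16.5]
grip_width: 0.0002
```

The spring force rose from 1.9 to 3.3 N, then jumped to 16.5 N, so the button is at its stop. A slightly deeper hold, then release.

>>> drive_tool(series=[[0,0.5,0,0,0,0,0],[0,0.5,0,0,0,0,0]])

```text
clock: 16.7
tcp_pos: [0.4472, -0.3086, 0.016]
orientation: [-1.192, 1.244, -1.256]
contact_force: [-2.9, 1.0, 10.8]
grip_width: -0.0002
```

```bash
python3 - <<'E'
from h import *
S=cam("scene");cv2.imwrite('pics/p_s.png',cv2.resize(S['frame'][120:240,100:260],None,fx=5,fy=5,interpolation=cv2.INTER_CUBIC))
E
```

```text
(no output)
```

View pics/p_s.png

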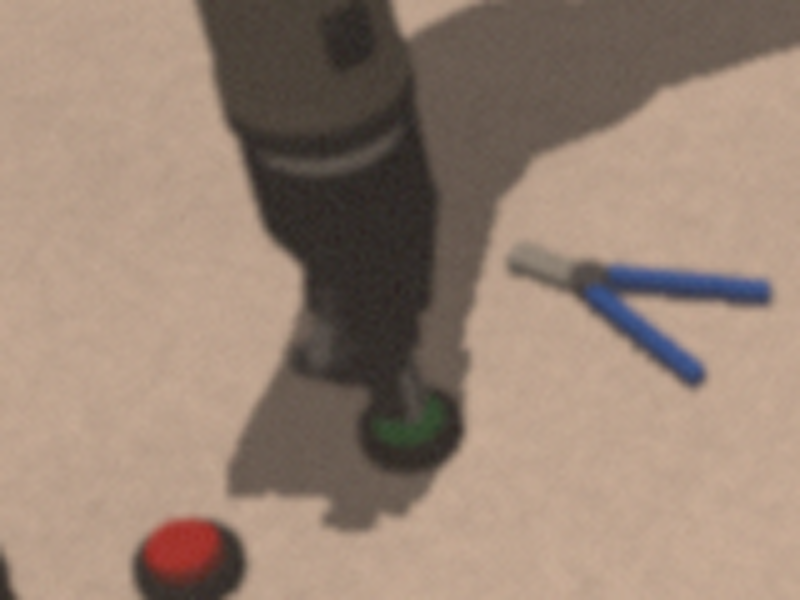

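>>> drive_tool(series=[[0,-10,0,0,0,0,0],[0,-30,0,0,0,0,0],[0,-65,0,0,0,0,0],[10,-100,0,0,0,0,0],[30,-130,-30,0,0,0,0]])

```text
clock: 17.25
tcp_pos: [0.4201, -0.334, 0.1491]
orientation: [-1.191, 1.236, -1.254]
contact_force: [0.9, -1.9, 0.7]
grip_width: -0.0002
```

```bash
python3 - <<'E'
from h import *
f=cam('top');c=corners(f);print(np.array([ray(f,p,.042) for p in c]).round(4))
S=cam("scene");cv2.imwrite('pics/q_s.png',S['frame']); cv2.imwrite('pics/q_w.png',cam('wrist')['frame'])
print(r.get_obs()["contact_force"],r.get_obs()["tcp_pos"])
E
```

```text
[[0.7105 0.1798 0.042 ]
 [0.5725 0.1869 0.042 ]
 [0.5637 0.0086 0.042 ]
 [0.7019 0.0015 0.042 ]]
[0.4208075  0.39996532 0.15441028] [ 0.41482618 -0.33806325  0.14820679]
```

View pics/q_s.png

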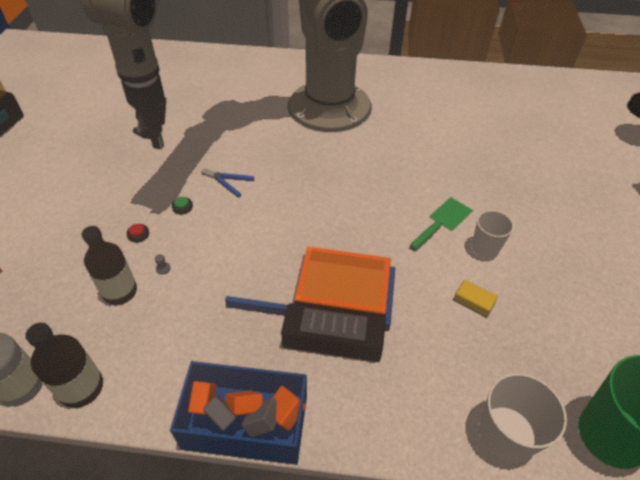

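View pics/q_w.png

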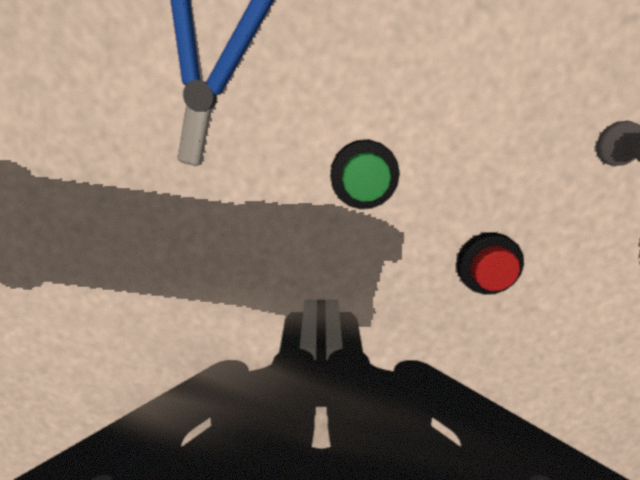

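The button travelled at least 5.6 mm between first contact and its stop. Both caps are up again: green at (366,177), red at (495,268). The vat hasn't moved and the arm is clear. Handing in.

>>> drive_tool(series=[[0,0,0,0,0,0,0],[0,0,0,0,0,0,0],[0,0,0,0,0,0,0]])

```text
clock: 17.7
tcp_pos: [0.4151, -0.337, 0.1473]
orientation: [-1.192, 1.244, -1.26]
contact_force: [-0.1, -0.5, 0.3]
grip_width: -0.0001
```

```bash
python3 -c "
from bench import r
print(r.hand_in())"
```

```text
the job is handed in; nothing more can be done
None
```

The vat is in the corner against both fences, and the green button was then pressed to its stop and let go. I handed the job in at 17.7 s; it gives no verdict.

**How it was done:** I pushed the vat forward with the open fingers onto the back fence, then left along it to the side fence. Before the button, I gave it one forward push with the fingers closed, and it stopped at once, at up to 17 N. At the button, the force jumped from 3.3 N to 16.5 N at the stop.

**Last checks:**
- **Vat:** its corners stayed within about 1 mm from seating to hand-in. It is turned about -3.2°; the fence and pane edges I measured gave -1.8° to -3.9°.
- **Buttons:** the green button travelled at least 5.6 mm. Afterwards both caps looked up, and the red one was never touched.
- **Other things on the bench:** I saw nothing moved in the pictures, though I didn't measure each item.
- **Robot:** it stood clear, with force readings at noise level.

**What disagreed:**
- The vat's top measured about 39 mm high from two views, against the 44 mm in the text.
- The button top measured about 15 mm high from two views, but contact came at about 22 mm, so I found it by force.
- My first move put a 5° turn on the wrong axis, high above the bench. I corrected it on the next move, with no effect.

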